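# Tip the folding rule out of its pot

### The arm

A 7-joint arm with a two-finger parallel gripper is mounted at the origin on the work surface. World frame = base frame: x ahead of the robot, y to its left, z up, the work surface at z = 0. Lengths are in m, angles in rad, forces in N, time in s.
With the tool pointing down it reaches from about 0.425 to 0.825 m from the base axis. Payload 3.6 kg.
Tool frame: the origin (TCP) lies at the very end of the fingers, on their centre line; the grasp point (between the pads) lies 19 mm behind it; z points along the fingers, y is the line along which they close (so a half turn about z gives the same grasp; the last joint's range is limited). The gripper opens to 85 mm and grips with 20 to 120 N. Pads are 22 mm wide; open, the fingers measure 114 mm over their backs; the gripper's body (76 mm by 85 mm) begins 54 mm behind the grasp point. The pads swing forward as they close: fully open they stand 13 mm farther back than shut.
Start: joints at [-1.196, 0.615, -0.013, 1.423, 0.008, 1.103, -0.04], TCP at [0.254, 0.598, 0.2] pointing down, gripper open.
Joint ranges: [-3.12, 3.12], [-0.3, 2.06], [-1.34, 1.32], [0.26, 2.42], [-1.36, 4.5], [0.01, 1.98], [-2.84, 2.84]. Speed limits (rad/s): [2.79, 2.79, 3.14, 3.14, 3.14, 3.14, 3.14].

### API

Orientations are given as a 3x3 rotation matrix whose columns are the frame's x, y, z axes.
In Python, from cell import get_state, snapshot, get_calibration, r gives the robot as it stands.
- The arm moves only by the shell command python3 -m handwheel 'ROWS' [FORCE]. ROWS is JSON, one flat list of numbers, 5 for each row, row after row: the shift along the world's x, y, z in m, then the turn about the world's z in rad, then the finger opening in m, from 0 to 0.0854. A call has 1 to 5 rows; each row shifts and turns the commanded pose from where the row before left it; what a row does not reach is not made up. A row lasts 1/8 s, in which the tool goes at most 62.5 mm and 10.7 degrees, less where a joint would pass 70% of its speed; a pose out of reach is approached as far as the arm can. A call with a gripper value outside its range is refused whole. The fingers move at their own pace and stop on an object; FORCE is the grip in N (left out, the last holds). Time passes only in rows, so rows that do not move let the fingers close. It gives the time, the measured TCP pose, the force, the opening and the grip force at its end, in the units of the state.
- get_state(): the state, without advancing time (a new reading comes with each control period).
- snapshot(name): name is "scene" or "top" or "wrist"; returns the picture (420x560x3 uint8, red, green, blue); there is no depth.
- get_calibration(name): a dict with "fx", "fy", "cx", "cy" (pixels), "R" (3x3) and "t" (3): a world point X has camera coordinates R X + t. Camera axes: x right, y down, z forward; pixel columns grow to the right and rows downward; lengths in m; the calibration is good to about 2 mm. A picture is of the moment at which its call begins: read the wrist's pose just before it. get_calibration takes no time and is no camera call; for the wrist camera it gives the pose at the moment of the call.
- r.finish_job(): hands the job in; it is judged then, once.
The state is a dict: "clock": time; "joints": joint angles; "joint_velocities": joint speeds; "joint_torque": joint torques, N m; "tool_pos": TCP position; "orientation": TCP orientation; "ft_force": force on the tool from outside, world axes, zero at the start; "ft_torque": the same for the moment, N m; "finger_gap": opening from 0.0 (shut) to 1.0 (fully open); "finger_force": force on a finger pad.
Only numpy, scipy, OpenCV 4.12 (cv2) and the standard library are available. Lean on these libraries where they do the work, as an engineer would, in place of code of your own. Each camera call takes 0.05 s, during which the arm holds its last target. There are 200 camera calls.

### The job

The yellow folding rule has dropped too deep into the blue swinging pot to be gripped. Tip the blue pot well over by the bar behind it until the rule slides out into that pot's own tray, then let the pot back upright and let go. Leave the red pot standing.

Things in the scene. Friction and masses are not known exactly. Their poses are not given: they have to be found in the camera images.
- blue_pivot (a point): Middle of the blue pot's pivot pin, fixed on its pale wooden stand 160 mm above the bench. x: towards the catch tray (away from the robot, yawed up to 0.2 rad); y: along the pin; z up. Pot upright, the grip bar (steel, 12 mm thick, along y, 56 mm free) is centred at x -80, z +60 mm, 48 mm behind the pot, and swings with it about the pin. Cheeks at y +-46 to +-58 mm end at z +14 mm.
- blue_pot (a joint): Tilt of the blue pot in rad: 0 upright (rest stop), growing as its mouth goes over towards the tray (about +y); hard stop 2.4. Square tube 52 x 52 mm, walls 4 mm, open on top, from z -90 to +65 mm about the pin. A light spring brings it back upright in about 2 s when freed; holding full tilt takes some 3 N at the bar. The rule starts to slide at 2.0 to 2.25; at 2.35 it is out in a second.
- rule_center (a point): Centre of the folded yellow rule, 18 x 34 x 105 mm, about 60 g, z along its length. It stands in the blue pot, its top 45 mm below the rim. The blue pot's tray, in the axes of blue_pivot: inside x +30 to +275 mm, y +-52 mm, rubber floor at z -151 mm, walls 38 to 48 mm high.
- red_pot (a joint): Tilt in rad of the red pot, 0 upright: a bystander, like the blue pot and its stand in all but colour, with a chisel in it. The two may stand either way round, left or right.
Not all that is in view belongs to the job. Leave any pink or purple look-alike of the part that bears rule_center alone.

How it is judged:
On the way:
1. the rule has slid out into the blue pot's tray (x of rule_center in the frame of blue_pivot between 0.02 and 0.28 m and y of rule_center in the frame of blue_pivot between -0.055 and 0.055 m and z of rule_center in the frame of blue_pivot between -0.16 and -0.085 m), for 0.2 s.
At the end, for the whole second after the job is handed in: The yellow rule lies in the blue pot's tray (its centre 20 to 280 mm in front of the pivot pin, within 55 mm of the tray's middle line and at least 85 mm lower than the pin), and both pots stand upright to within 10 degrees (all of step 1 and value of joint each of blue_pot, red_pot below 0.17 rad); the robot touches nothing.
It fails at once if the red pot is tipped by more than 20 degrees (value of joint red_pot above 0.35 rad).
It also fails if it takes over 54 s, if anything falls off the work surface, if the arm or the gripper's body presses on something with over 40 N, if the wrist force passes 120 N, or if a joint passes its speed limit or range.

## Working session

There is one attempt and no reset: what is moved stays moved. The work goes in short steps, Python scripts to look and compute and a shell command to move; the robot and the scene stay as the last step left them, time stands still between calls to the robot, and variables do not carry over. Pictures are saved under pics/ and viewed, at most 10 in all, crops included, and the job is handed in when it is done.

```bash
mkdir -p pics; ls
python3 - <<'E'
from cell import *
import cv2,json
for n in("scene","top"):
    c=get_calibration(n);print(n,{k:(v.round(4).tolist() if hasattr(v,'round') and not isinstance(v,float) else v) for k,v in c.items()})
    cv2.imwrite(f"pics/{n}0.png",snapshot(n)[:,:,::-1])
s=get_state();print(s)
E
```

```text
pics
scene {'fx': 468.8795437039448, 'fy': 468.8795437039448, 'cx': 271.55962757556324, 'cy': 203.08808673659556, 'R': [[-0.5398, 0.8415, -0.02], [0.5286, 0.3204, -0.7861], [-0.6551, -0.435, -0.6178]], 't': [0.3572, -0.1711, 1.4286]}
top {'fx': 435.27470562554896, 'fy': 435.27470562554896, 'cx': 279.72163978069324, 'cy': 204.80395408697458, 'R': [[-0.0149, -0.9998, 0.0146], [-0.9864, 0.0123, -0.1641], [0.1639, -0.0169, -0.9863]], 't': [-0.0759, 0.5895, 0.8558]}
{'clock': 0.1, 'joints': array([-1.19647693,  0.61584847, -0.01262746,  1.42477535,  0.00811724,
        1.10340009, -0.04039184]), 'joint_velocities': array([-0.00093466, -0.00142767, -0.00020275, -0.00398845,  0.0006478 ,
       -0.0009441 ,  0.00060973]), 'joint_torque': array([ 1.40620657e-03, -4.70376062e+01,  2.60474179e-01, -1.71567446e+01,
        1.00819260e-02,  5.86688824e-03, -8.10881517e-06]), 'tool_pos': array([0.25329801, 0.59776876, 0.19852504]), 'orientation': array([[-9.20776973e-01,  3.90088415e-01, -8.91867271e-04],
       [ 3.90089432e-01,  9.20774327e-01, -2.20745762e-03],
       [-3.98951561e-05, -2.38048414e-03, -9.99997166e-01]]), 'ft_force': array([ 0.31291156, -0.41497394, -0.25936011]), 'ft_torque': array([-0.01369381, -0.00731455,  0.04810325]), 'finger_force': 0.0, 'finger_gap': 1.0026195822611748}
```

View pics/scene0.png

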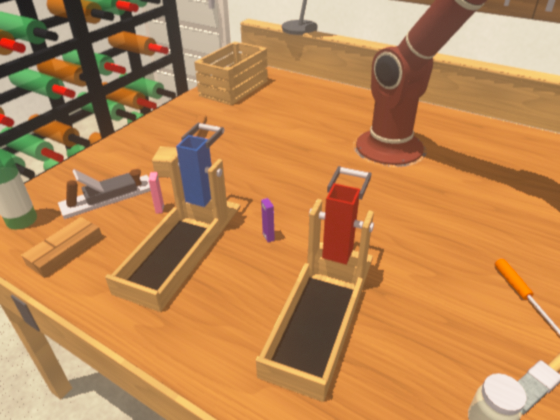

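View pics/top0.png

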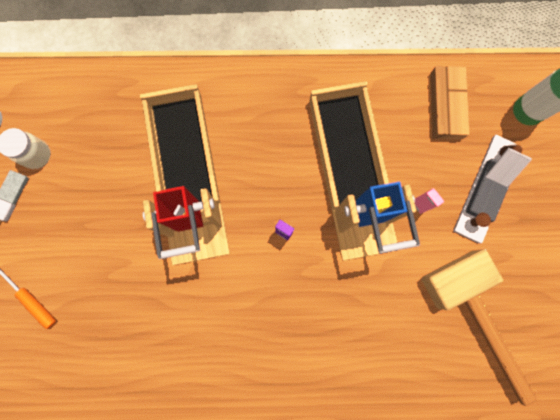

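The scene shows the blue pot at (195,170) with its tray below, and the red pot at (341,222). In the top view the blue pot is at (388,202) with the yellow rule inside at (383,203), and its bar runs from (383,248) to (416,243). The red pot is at (172,205). The pink block at (428,201) and the purple one at (285,229) are look-alikes, so I'll leave them. The yellow rule inside the blue pot is the one meant. I'll check that in an enlarged crop.

Run:
```python
import cv2,numpy as np
a=cv2.imread("pics/top0.png")[170:270,320:440]; b=cv2.imread("pics/scene0.png")[105:230,150:250]
a=cv2.resize(a,None,fx=3.9,fy=3.9,interpolation=cv2.INTER_CUBIC);b=cv2.resize(b,None,fx=3.2,fy=3.2,interpolation=cv2.INTER_CUBIC)
c=np.zeros((400,800,3),np.uint8);c[:390,:468]=a;c[:400,470:790]=b;cv2.imwrite("pics/crop1.png",c)
```

```text
(no output)
```

View pics/crop1.png

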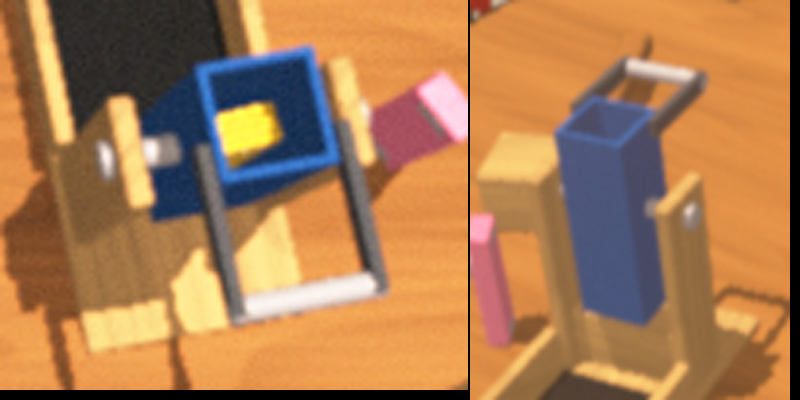

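The crop confirms it: the yellow rule is deep in the blue pot (top px about 384,203), and the steel bar ends are at top px (382.8,247.7) and (416.2,243.3). Next is working out positions.

```bash
cat > h.py <<'E'
import numpy as np
from cell import get_calibration
def plane(n,uv,z):
    c=get_calibration(n);R=np.array(c["R"]);t=np.array(c["t"])
    uv=np.atleast_2d(uv).astype(float)
    d=np.c_[(uv[:,0]-c["cx"])/c["fx"],(uv[:,1]-c["cy"])/c["fy"],np.ones(len(uv))]@R
    o=-R.T@t
    return o+d*((z-o[2])/d[:,2])[:,None]
E
python3 - <<'E'
from h import *
np.set_printoptions(precision=4,suppress=True)
b=plane("top",[[382.8,247.7],[416.2,243.3]],.22);print(b,b.mean(0))
s=plane("scene",[[199.4,126.9],[220.3,128.7]],.22);print(s,s.mean(0))
k=np.array([[197,65],[312,50],[337,163],[220,180]])/3.9+[320,170]
p=plane("top",k,.225);print(p,p.mean(0))
for q in(b,s):
  d=q[0]-q[1];print("yaw",np.arctan2(-d[0],d[1]),np.linalg.norm(d))
e=p[0]-p[3];print(np.arctan2(e[1],e[0]),np.linalg.norm(e),np.linalg.norm(p[0]-p[1]))
E
```

```text
[[ 0.4857 -0.2511  0.22  ]
 [ 0.4922 -0.3073  0.22  ]] [ 0.489  -0.2792  0.22  ]
[[ 0.496  -0.302   0.22  ]
 [ 0.4777 -0.2544  0.22  ]] [ 0.4868 -0.2782  0.22  ]
[[ 0.5883 -0.2345  0.225 ]
 [ 0.5943 -0.2849  0.225 ]
 [ 0.5447 -0.2927  0.225 ]
 [ 0.538  -0.2419  0.225 ]] [ 0.5663 -0.2635  0.225 ]
yaw 0.11557746869811372 0.05656776127214346
yaw -2.7755158702884577 0.05102110550236958
0.1459799648058004 0.05084394974926911 0.050709278055240226
```

Run:
```python
from h import *
np.set_printoptions(precision=4,suppress=True)
f=plane("top",[[312,94],[366,84]],.05);print(f)
p=np.array([.5663,-.2635]);d=f.mean(0)[:2]-p;print(np.arctan2(d[1],d[0]),np.linalg.norm(d))
e=f[0]-f[1];print(np.arctan2(-e[0],e[1]),np.linalg.norm(e))
```

```text
[[ 0.8313 -0.1577  0.05  ]
 [ 0.8534 -0.2764  0.05  ]]
0.1667026464201486 0.2799480503316556
0.18416992655147044 0.1207937463784864
```

```bash
python3 -m handwheel '[0.034,-0.045,0.024,-0.1,0.04,0.034,-0.045,0.024,-0.1,0.04,0.034,-0.045,0.024,-0.1,0.04,0.034,-0.045,0.024,-0.1,0.04,0.034,-0.045,0.024,-0.1,0.04]' 20
```

```text
clock: 0.72
tool_pos: [0.4242, 0.3717, 0.32]
orientation: [[-0.619, 0.786, -0.001], [0.786, 0.619, -0.0], [0.0, -0.001, -1.0]]
ft_force: [1.2, -0.1, 0.3]
finger_gap: 0.468
finger_force: 0.0
```

```bash
python3 -m handwheel '[0.012,-0.06,0,-0.05,0.04,0.012,-0.06,0,-0.05,0.04,0.012,-0.06,0,-0.05,0.04,0.012,-0.06,0,-0.05,0.04,0.012,-0.06,0,-0.05,0.04]' && python3 -m handwheel '[0.001,-0.06,0,-0.05,0.04,0.001,-0.06,0,-0.05,0.04,0.001,-0.06,0,-0.05,0.04,0,-0.06,0,-0.05,0.04,0,-0.06,0,-0.05,0.04]' && python3 -m handwheel '[0,-0.049,-0.02,0,0.04,0,0,0,0,0.04,0,0,0,0,0.04]'
python3 - <<'E'
from cell import *
import cv2,numpy as np
from h import *
s=get_state();print(s["tool_pos"],s["joints"])
c=get_calibration("wrist");im=snapshot("wrist")
R=np.array(c["R"]);t=np.array(c["t"])
im=im[:,:,::-1].copy()
P=[0.566,-0.264];ex=np.array([np.cos(.165),np.sin(.165),0]);ey=np.array([-ex[1],ex[0],0])
for y in(-.028,0,.028):
    X=np.array([*P,.22])-.08*ex+y*ey;q=R@X+t;u=(c["fx"]*q[0]/q[2]+c["cx"],c["fy"]*q[1]/q[2]+c["cy"]);print(u)
    cv2.drawMarker(im,(int(u[0]),int(u[1])),(0,255,0),0,14)
cv2.imwrite("pics/w1.png",im)
E
```

```text
clock: 1.35
tool_pos: [0.4834, 0.0716, 0.3194]
orientation: [[-0.407, 0.914, -0.0], [0.914, 0.407, 0.0], [0.0, -0.0, -1.0]]
ft_force: [1.2, 0.3, -0.0]
finger_gap: 0.468
finger_force: 0.0
clock: 1.98
tool_pos: [0.4863, -0.228, 0.3193]
orientation: [[-0.168, 0.986, -0.0], [0.986, 0.168, 0.001], [0.001, -0.0, -1.0]]
ft_force: [-0.1, -0.5, 0.5]
finger_gap: 0.465
finger_force: 0.0
clock: 2.35
tool_pos: [0.4867, -0.2746, 0.2991]
orientation: [[-0.17, 0.985, -0.001], [0.985, 0.17, 0.002], [0.002, -0.001, -1.0]]
ft_force: [0.5, -0.1, -0.2]
finger_gap: 0.47
finger_force: 0.0
[ 0.48666105 -0.27462882  0.29907703] [ 0.15096748  0.41981838  0.499183    1.54133764 -0.20897414  1.2352651
  0.8535181 ]
(np.float64(277.2890200567268), np.float64(236.7503199168832))
(np.float64(277.44094483349824), np.float64(208.1814300630382))
(np.float64(277.60312510002615), np.float64(177.6840334608001))
```

View pics/w1.png

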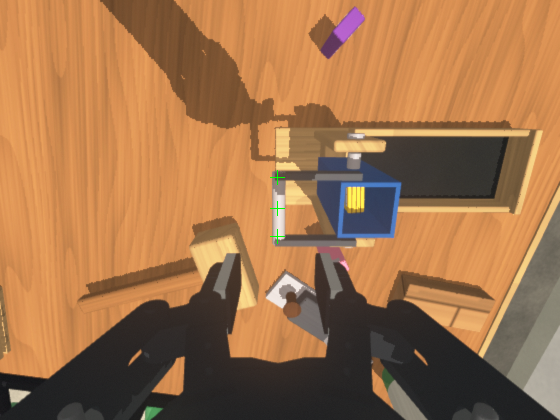

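The wrist view shows the bar centred at (279,209), about 2 mm from the prediction at (277,208), and the bar is square to the fingers. I'll go down and grip lightly.

```bash
python3 -m handwheel '[0.0005,-0.001,-0.05,0,0.04,0.001,-0.001,-0.046,0,0.04,0,0,0,0,0.04]' && python3 -m handwheel '[0,0,0,0,0,0,0,0,0,0,0,0,0,0,0,0,0,0,0,0]' 20
```

```text
clock: 2.78
tool_pos: [0.4869, -0.2739, 0.201]
orientation: [[-0.172, 0.985, -0.006], [0.985, 0.172, 0.005], [0.006, -0.005, -1.0]]
ft_force: [-0.3, 0.2, 0.3]
finger_gap: 0.463
finger_force: 0.0
clock: 3.28
tool_pos: [0.4884, -0.2777, 0.2043]
orientation: [[-0.169, 0.986, 0.001], [0.986, 0.169, -0.0], [-0.001, 0.001, -1.0]]
ft_force: [-0.1, -0.3, -0.9]
finger_gap: -0.002
finger_force: 0.0
```

Run:
```python
from cell import *
import cv2,numpy as np
a=cv2.resize(snapshot("top")[160:280,330:450,::-1],(400,400),interpolation=2)
b=cv2.resize(snapshot("scene")[90:230,130:270,::-1],(400,400),interpolation=2)
cv2.imwrite("pics/c2.png",np.hstack([a,b]))
cv2.imwrite("pics/w2.png",snapshot("wrist")[:,:,::-1])
print(get_state()["finger_gap"])
```

```text
-0.00112239065622642
```

View pics/c2.png

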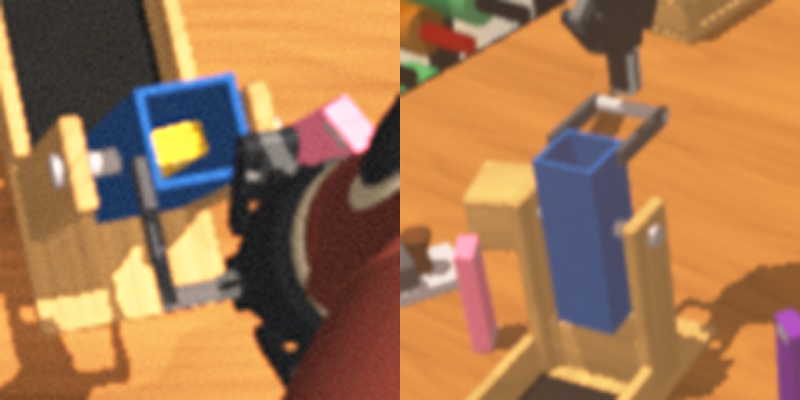

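View pics/w2.png

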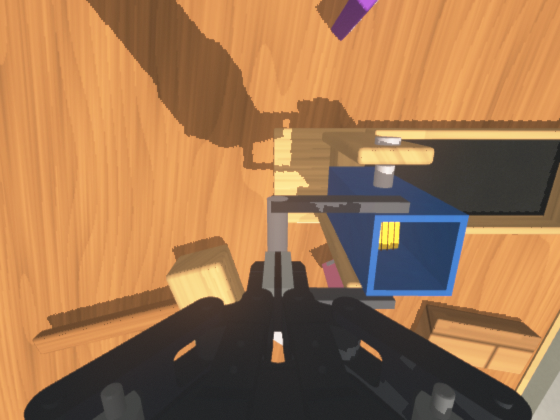

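Run:
```python
from cell import *
import numpy as np
s=get_state();T=s["tool_pos"];O=s["orientation"]
for n in("scene","wrist"):
    c=get_calibration(n)
    for dz in(0,.015,.03,.045):
        q=np.array(c["R"])@(T+[0,0,dz])+c["t"];print(n,dz,(c["fx"]*q[0]/q[2]+c["cx"]).round(1),(c["fy"]*q[1]/q[2]+c["cy"]).round(1))
print(T,s["ft_force"])
```

```text
scene 0 210.4 134.2
scene 0.015 209.7 128.6
scene 0.03 209.1 122.8
scene 0.045 208.4 117.0
wrist 0 277.5 242.2
wrist 0.015 277.5 252.7
wrist 0.03 277.5 265.2
wrist 0.045 277.6 280.0
[ 0.48810591 -0.2775802   0.20376544] [ 0.21484032 -0.22666355 -0.14960851]
```

The fingers shut above the bar. The scene crop shows the tip at about px (208,122), which is around 28 mm above the reported TCP, and the wrist view agrees. The bar hasn't moved, so I'll reopen and go about 27 mm lower, watching the force.

```bash
python3 -m handwheel '[0,0,0.005,0,0.04,0,0,0,0,0.04,0,0,0,0,0.04]' && python3 -m handwheel '[0,0,-0.016,0,0.04,0,0,-0.016,0,0.04,0,0,0,0,0.04]' && python3 -m handwheel '[0,0,0,0,0,0,0,0,0,0,0,0,0,0,0,0,0,0,0,0]' 20
```

```text
clock: 3.8
tool_pos: [0.4881, -0.2776, 0.2087]
orientation: [[-0.169, 0.986, -0.0], [0.986, 0.169, -0.0], [-0.0, -0.0, -1.0]]
ft_force: [0.4, -0.2, 0.1]
finger_gap: 0.467
finger_force: 0.0
clock: 4.18
tool_pos: [0.4867, -0.2765, 0.1743]
orientation: [[-0.169, 0.986, -0.004], [0.986, 0.169, 0.002], [0.003, -0.004, -1.0]]
ft_force: [0.2, 0.7, -0.1]
finger_gap: 0.469
finger_force: 0.0
clock: 4.68
tool_pos: [0.4879, -0.2779, 0.1769]
orientation: [[-0.169, 0.986, 0.0], [0.986, 0.169, -0.001], [-0.001, 0.0, -1.0]]
ft_force: [-0.3, -0.8, 0.0]
finger_gap: 0.127
finger_force: 21.4
```

Gripped: gap 0.127 is about 11 mm, which matches the bar. Now the arc rows.

Run:
```python
import numpy as np
th=np.linspace(0,2.36,21);x=-80*np.cos(th)+60*np.sin(th);z=80*np.sin(th)+60*np.cos(th)
dx,dz=np.diff(x),np.diff(z)
for a,b in zip(dx,dz):print(f"{a*.986/1e3:.4f},{a*.166/1e3:.4f},{b/1e3:.4f},0,0")
```

```text
0.0075,0.0013,0.0090,0,0
0.0085,0.0014,0.0080,0,0
0.0094,0.0016,0.0070,0,0
0.0101,0.0017,0.0058,0,0
0.0107,0.0018,0.0046,0,0
0.0112,0.0019,0.0032,0,0
0.0115,0.0019,0.0019,0,0
0.0116,0.0020,0.0005,0,0
0.0116,0.0020,-0.0009,0,0
0.0114,0.0019,-0.0023,0,0
0.0111,0.0019,-0.0036,0,0
0.0106,0.0018,-0.0049,0,0
0.0099,0.0017,-0.0061,0,0
0.0091,0.0015,-0.0073,0,0
0.0082,0.0014,-0.0083,0,0
0.0072,0.0012,-0.0093,0,0
0.0061,0.0010,-0.0100,0,0
0.0049,0.0008,-0.0107,0,0
0.0036,0.0006,-0.0112,0,0
0.0023,0.0004,-0.0116,0,0
```

```bash
python3 -m handwheel '[0.0075,0.0013,0.009,0,0,0.0085,0.0014,0.008,0,0,0.0094,0.0016,0.007,0,0,0.0101,0.0017,0.0058,0,0,0.0107,0.0018,0.0046,0,0]' && python3 -m handwheel '[0.0112,0.0019,0.0032,0,0,0.0115,0.0019,0.0019,0,0,0.0116,0.002,0.0005,0,0,0.0116,0.002,-0.0009,0,0,0.0114,0.0019,-0.0023,0,0]'
```

```text
clock: 5.3
tool_pos: [0.5331, -0.2702, 0.2129]
orientation: [[-0.168, 0.986, -0.002], [0.986, 0.168, -0.0], [0.0, -0.002, -1.0]]
ft_force: [-6.5, -0.4, 7.0]
finger_gap: 0.13
finger_force: 21.2
clock: 5.92
tool_pos: [0.5925, -0.2601, 0.2133]
orientation: [[-0.169, 0.986, 0.0], [0.986, 0.169, -0.0], [-0.0, 0.0, -1.0]]
ft_force: [-2.6, -1.1, 4.5]
finger_gap: 0.128
finger_force: 21.8
```

```bash
python3 -m handwheel '[0.0111,0.0019,-0.0036,0,0,0.0106,0.0018,-0.0049,0,0,0.0099,0.0017,-0.0061,0,0,0.0091,0.0015,-0.0073,0,0,0.0082,0.0014,-0.0083,0,0]' && python3 -m handwheel '[0.0072,0.0012,-0.0093,0,0,0.0061,0.001,-0.01,0,0,0.0049,0.0008,-0.0107,0,0,0.0036,0.0006,-0.0112,0,0,0.0023,0.0004,-0.0116,0,0]' && python3 -m handwheel '[0,0,0,0,0,0,0,0,0,0,0,0,0,0,0,0,0,0,0,0,0,0,0,0,0]' && python3 -m handwheel '[0,0,0,0,0,0,0,0,0,0,0,0,0,0,0,0,0,0,0,0,0,0,0,0,0]'
python3 - <<'E'
from cell import *
import cv2,numpy as np
a=cv2.resize(snapshot("top")[70:280,290:450,::-1],(400,525),interpolation=2)
b=cv2.resize(snapshot("scene")[90:310,90:260,::-1],(400,525),interpolation=2)
cv2.imwrite("pics/c3.png",np.hstack([a,b]))
E
```

```text
clock: 6.55
tool_pos: [0.6411, -0.2518, 0.1827]
orientation: [[-0.169, 0.986, 0.0], [0.986, 0.169, -0.0], [-0.0, 0.0, -1.0]]
ft_force: [-3.0, -2.6, 3.6]
finger_gap: 0.13
finger_force: 21.7
clock: 7.18
tool_pos: [0.6643, -0.2477, 0.1296]
orientation: [[-0.169, 0.986, -0.001], [0.986, 0.169, 0.0], [0.0, -0.001, -1.0]]
ft_force: [-6.1, -1.6, 5.0]
finger_gap: 0.124
finger_force: 23.0
clock: 7.8
tool_pos: [0.6642, -0.2477, 0.1305]
orientation: [[-0.169, 0.986, -0.001], [0.986, 0.169, 0.0], [0.0, -0.001, -1.0]]
ft_force: [-4.5, -2.0, 1.9]
finger_gap: 0.133
finger_force: 22.8
clock: 8.43
tool_pos: [0.6642, -0.2477, 0.1305]
orientation: [[-0.169, 0.986, -0.001], [0.986, 0.169, 0.0], [0.0, -0.001, -1.0]]
ft_force: [-4.6, -2.8, 0.8]
finger_gap: 0.125
finger_force: 22.8
```

View pics/c3.png

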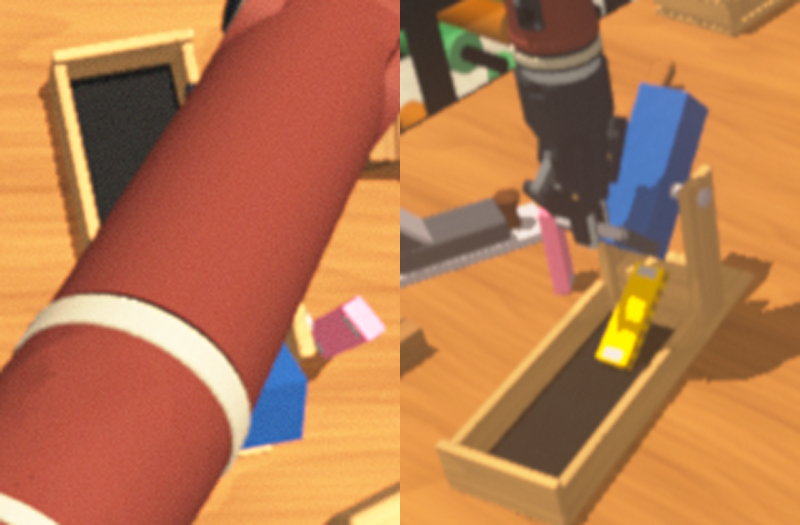

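The scene crop shows the rule out in the blue tray at about (632,315), its upper end near the pot mouth. Now I'll reverse the arc.

```bash
python3 -m handwheel '[-0.0023,-0.0004,0.0116,0,0,-0.0036,-0.0006,0.0112,0,0,-0.0049,-0.0008,0.0107,0,0,-0.0061,-0.001,0.01,0,0,-0.0072,-0.0012,0.0093,0,0]' && python3 -m handwheel '[-0.0082,-0.0014,0.0083,0,0,-0.0091,-0.0015,0.0073,0,0,-0.0099,-0.0017,0.0061,0,0,-0.0106,-0.0018,0.0049,0,0,-0.0111,-0.0019,0.0036,0,0]'
python3 - <<'E'
from cell import *
import cv2
cv2.imwrite("pics/c4.png",cv2.resize(snapshot("scene")[90:310,90:260,::-1],(400,525),interpolation=2))
E
```

```text
clock: 9.15
tool_pos: [0.6379, -0.252, 0.1821]
orientation: [[-0.168, 0.986, -0.005], [0.986, 0.168, 0.001], [0.002, -0.005, -1.0]]
ft_force: [-5.8, -3.9, -7.2]
finger_gap: 0.126
finger_force: 22.8
clock: 9.78
tool_pos: [0.5911, -0.26, 0.2131]
orientation: [[-0.169, 0.986, 0.0], [0.986, 0.169, 0.0], [0.0, 0.0, -1.0]]
ft_force: [-1.5, -3.8, -9.9]
finger_gap: 0.127
finger_force: 20.9
```

View pics/c4.png

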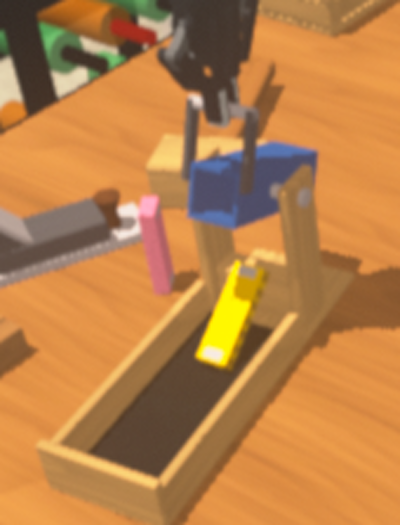

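The pot is swinging back and the rule lies in the tray, at the back, at (235,310) in the crop. Continuing.

```bash
python3 -m handwheel '[-0.0114,-0.0019,0.0023,0,0,-0.0116,-0.002,0.0009,0,0,-0.0116,-0.002,-0.0005,0,0,-0.0115,-0.0019,-0.0019,0,0,-0.0112,-0.0019,-0.0032,0,0]' && python3 -m handwheel '[-0.0107,-0.0018,-0.0046,0,0,-0.0101,-0.0017,-0.0058,0,0,-0.0094,-0.0016,-0.007,0,0,-0.0085,-0.0014,-0.008,0,0,-0.0075,-0.0013,-0.009,0,0]' && python3 -m handwheel '[0,0,0,0,0,0,0,0,0,0]'
```

```text
clock: 10.45
tool_pos: [0.535, -0.2697, 0.2126]
orientation: [[-0.17, 0.985, 0.004], [0.985, 0.17, -0.001], [-0.001, 0.004, -1.0]]
ft_force: [1.1, -1.3, 0.0]
finger_gap: 0.129
finger_force: 20.9
clock: 11.08
tool_pos: [0.4879, -0.2775, 0.176]
orientation: [[-0.169, 0.986, 0.001], [0.986, 0.169, -0.0], [-0.0, 0.001, -1.0]]
ft_force: [1.8, -1.4, 2.7]
finger_gap: 0.131
finger_force: 22.0
clock: 11.32
tool_pos: [0.4878, -0.2775, 0.1762]
orientation: [[-0.17, 0.986, -0.001], [0.986, 0.17, 0.0], [0.0, -0.001, -1.0]]
ft_force: [0.4, -2.4, -0.3]
finger_gap: 0.131
finger_force: 21.6
```

Back upright with no obstruction. Next: open, rise, back away and check.

```bash
python3 -m handwheel '[0,0,0,0,0.04,0,0,0,0,0.04,0,0,0,0,0.04,0,0,0,0,0.04]' && python3 -m handwheel '[0,0,0.03,0,0.04,0,0,0.05,0,0.04,0,0,0.05,0,0.04,-0.02,-0.05,0,0,0.04,-0.02,-0.05,0,0,0.04]' && python3 -m handwheel '[0,0,0,0,0.04,0,0,0,0,0.04,0,0,0,0,0.04,0,0,0,0,0.04,0,0,0,0,0.04]'
python3 - <<'E'
from cell import *
import cv2,numpy as np
a=cv2.resize(snapshot("top")[70:280,290:450,::-1],(400,525),interpolation=2)
b=cv2.resize(snapshot("scene")[90:310,90:260,::-1],(400,525),interpolation=2)
cv2.imwrite("pics/c5.png",np.hstack([a,b]))
E
```

```text
clock: 11.82
tool_pos: [0.4879, -0.2773, 0.1765]
orientation: [[-0.169, 0.986, -0.0], [0.986, 0.169, 0.0], [0.0, -0.0, -1.0]]
ft_force: [0.2, 0.2, 0.1]
finger_gap: 0.47
finger_force: 0.0
clock: 12.45
tool_pos: [0.4484, -0.3781, 0.3075]
orientation: [[-0.172, 0.985, 0.002], [0.985, 0.172, -0.001], [-0.001, 0.001, -1.0]]
ft_force: [0.1, -0.8, -0.9]
finger_gap: 0.467
finger_force: 0.0
clock: 13.08
tool_pos: [0.4486, -0.3768, 0.3066]
orientation: [[-0.171, 0.985, 0.0], [0.985, 0.171, 0.0], [0.0, 0.0, -1.0]]
ft_force: [0.1, -0.7, 0.9]
finger_gap: 0.472
finger_force: 0.0
```

View pics/c5.png

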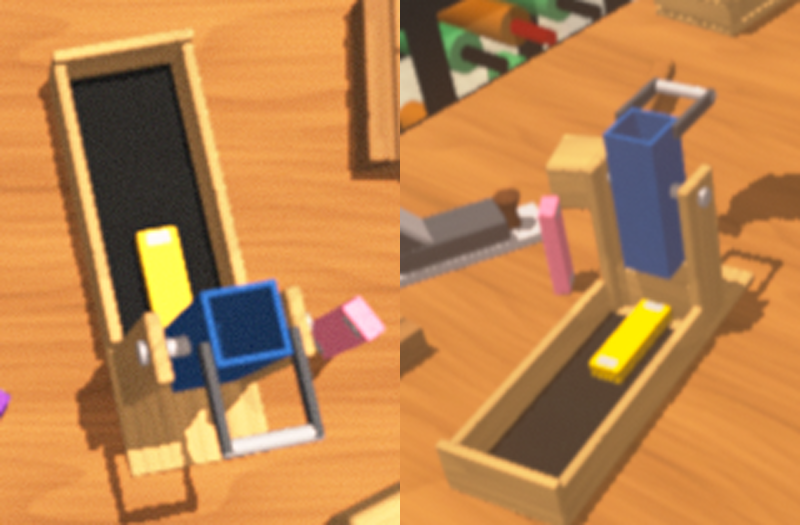

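The rule lies flat in the blue tray at (631,340) in the scene crop. The pot is upright and empty, and the gripper is clear. I'll check the numbers and hand in.

Run:
```python
from h import *
from cell import r
p=plane("scene",[188.2,232.5],.02)[0]-[.566,-.264,.16];c,s=np.cos(.165),np.sin(.165)
x,y=c*p[0]+s*p[1],-s*p[0]+c*p[1];print(x,y,p[2])
if .03<x<.27 and abs(y)<.05: print(r.finish_job())
```

```text
0.07164867379415117 0.0024136492359603193 -0.13999999999999999
the job is handed in; nothing more can be done
None
```

The job is handed in: the yellow rule lies flat in the blue pot's tray, about 72 mm in front of the pin and 2 mm off the middle line; the blue pot is upright and released, and the red pot was never touched.

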